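Shut the lapping leaves of the vanity mirror cabinet

ROBOT

A 7-joint arm with a two-finger parallel gripper is mounted at the origin on the work surface. World frame = base frame: x ahead of the robot, y to its left, z up, the work surface at z = 0. Lengths are in m, angles in rad, forces in N, time in s.
With the tool pointing down it reaches from about 0.35 to 0.9 m from the base axis. Payload 8.1 kg.
Tool frame: the origin (TCP) lies at the very end of the fingers, on their centre line; the grasp point (between the pads) lies 19 mm behind it; z points along the fingers, y is the direction in which the jaws open and shut (so a half turn about z gives the same grasp; the last joint's range is limited). The gripper opens to 92 mm and grips with 3 to 60 N. Pads are 19 mm wide; open, the fingers measure 130 mm over their backs; the gripper's body (75 mm by 190 mm) begins 47 mm behind the grasp point.
Start: joints at [-1.284, 0.434, 0.025, 1.573, -0.012, 1.134, -0.075], TCP at [0.238, 0.578, 0.227] pointing down, gripper open.
Joint ranges: [-2.62, 2.62], [-0.44, 2.09], [-1.27, 1.32], [0.08, 2.57], [-1.32, 4.46], [0.12, 2], [-2.74, 2.74]. Speed limits (rad/s): [2.22, 2.22, 3.01, 3.01, 3.14, 3.14, 3.14].

INTERFACE

Orientations are given as a rotation vector (axis times angle).
In Python, from cell import observe, get_image, sign_off gives the robot as it stands.
- The arm moves only by the tool arm_command, never from a script. Its argument "deltas" is a list of rows, each an object with "xyz": the shift along the tool's x, y, z in cm, a list of three; "turn": the turn about the tool's z in degrees; "jaw": the closure in counts, from 0 (fully open) to 255 (shut). A call has 1 to 5 rows; each row is the pose to reach, as a shift and turn from the pose measured when the call began, along the tool's axes at that moment; what a row does not reach only later rows make up. A row lasts 1/12 s, in which the tool goes at most 41.7 mm and 7.16 degrees, less where a joint would pass 70% of its speed; a pose out of reach is approached as far as the arm can. A call with a gripper value outside its range is refused whole. The fingers move at their own pace and stop on an object; "force" is the grip in N (left out, the last holds). Time passes only in rows, so rows that repeat a pose let the fingers close. It gives the time, the measured TCP pose, the force and the opening at its end, in the units of the state.
- observe(): the state, without advancing time (a new reading comes with each control period).
- get_image(name): name is "side" or "top"; returns a dict with "frame" (480x640x3 uint8, red, green, blue), "depth" (480x640 float32, m along the optical axis (not along the pixel's ray), 0 where there is no reading), "camera_matrix" (3x3 intrinsics, pixels), "distortion" ([k1, k2, p1, p2, k3] as OpenCV has them; the pictures are not rectified), "cam_to_world" (4x4, takes a point from camera to world coordinates). Camera axes: x right, y up, looking along -z (the intrinsics and any distortion apply to the point x, -y, -z); pixel columns grow to the right and rows downward; lengths in m; the calibration is good to about 2 mm. A picture is of the moment at which its call begins.
- sign_off(): hands the job in, once; it reports no verdict.
The state is a dict: "clock": time; "joints": joint angles; "dq": joint speeds; "joint_efforts": joint torques, N m; "position": TCP position; "ee_rot": TCP orientation; "force": force on the tool from outside, world axes, zero at the start; "ft_torque": the same for the moment, N m; "width": opening from 0.0 (shut) to 1.0 (fully open).
Only numpy, scipy, OpenCV 4.12 (cv2) and the standard library are available. Lean on these libraries where they do the work, as an engineer would, in place of code of your own. Each camera call takes 0.05 s, during which the arm holds its last target.

TASK

Shut the two-leaf mirror cabinet properly: the brass-rimmed rebated leaf goes home first and the brown flanged leaf last, so that its flange laps over the other's edge. The flanged leaf hangs slightly ajar and is in the way, so swing it clear first; then press each leaf past its roller catch until it is fully home, gently, without slamming or forcing the mirrors, and leave the other things on the vanity where they are.

Things in the scene. Friction and masses are not known exactly. Their poses are not given: they have to be found in the camera images.
- cabinet: Sage green two-leaf mirror cabinet, fixed on the vanity, 340 wide (its y), 130 deep, top 200 above the vanity with nothing on it. Origin: centre of its underside; its front looks along its -x, z up; yaw within 0.3 rad. Shut leaves lie in front, x = -67 (inner face) to -81 mm (outer), 45 to 250 mm above the vanity: their upper 50 mm stand clear of the top and can be pushed from in front or behind.
- rebated_leaf (a joint): Opening (rad) of the leaf with brass rim round a mirror, hinged at the cabinet's +y end: 0 fully home on a hard stop, at most 1.5, starts 0.6 to 0.9. 0.6 kg, hinge friction 0.06 N m: stays where left, but at 0.08 rad (11 mm) a sprung roller catch resists with 6 to 10 N at the free edge; past this bump it draws the leaf home, let go before it the leaf springs back to about 0.08.
- flanged_leaf (a joint): Opening (rad) of the leaf with dark brown rim round a mirror, hinged at the cabinet's -y end: 0 fully home on a hard stop, at most 1.5, starts 0.14 to 0.26. Mass, hinge friction and roller catch as the other leaf. Below about 0.32 rad its flange stands in the way of the rebated leaf, which would run against it and push it shut.
- rebated_leaf_hinge (a point): On the rebated leaf's vertical hinge axis, in the plane of its inner face, 225 mm above the vanity. Its x axis points square to the leaf, from the outer (mirror) to the inner face; its -y runs along the leaf from the hinge to the meeting edge; z up.
- flanged_leaf_hinge (a point): On the flanged leaf's vertical hinge axis, in the plane of its inner face, 225 mm above the vanity. Its x axis points square to the leaf, from the outer (mirror) to the inner face; its +y runs along the leaf from the hinge to the meeting edge; z up.
- rebated_leaf_edge (a point): Free edge of the rebated leaf, mid thickness, 174 mm from the hinge axis, 225 mm above the vanity. The leaf is 14 mm thick for 153 mm from the hinge; then the front is cut back to a tongue 6 mm thick, 21 mm wide, level with the inner face.
- flanged_leaf_edge (a point): Free edge of the flanged leaf, mid thickness, 180 mm from the hinge axis, 225 mm above the vanity. The leaf is 14 mm thick for 159 mm from the hinge; then a flange 6 mm thick, 21 mm wide, goes on level with the outer face and, when shut, laps in front of the other leaf's tongue.
- brush_holder_mid (a point): White ceramic toothbrush holder with two brushes, 76 across, about 200 tall with the brushes (mm); the point lies on its centre, 50 above its foot. A bystander, loose: leave alone.
- tumbler_mid (a point): Chrome tumbler, 72 across, 100 tall (mm); the point lies on its centre, 50 above its foot. A bystander, loose: leave alone.
- jar_mid (a point): Frosted glass jar with white twist cap, 80 across, 87 tall (mm); the point lies on its centre, 45 above its foot. A bystander, loose: leave alone.
- pump_bottle_mid (a point): Amber soap pump bottle, 60 across, 160 tall (mm); the point lies on its centre, 60 above its foot. A bystander, loose: leave alone.
- comb_mid (a point): Black hard plastic comb lying flat, 170 long, 50 wide, 6 thick (mm); the point lies on its centre, at its middle. A bystander, loose: leave alone.
- soap_dish_mid (a point): Clear soap dish with a bar of soap, 125 x 85, 26 tall (mm); the point lies on its centre, 11 above its foot. A bystander, loose: leave alone.

How it is judged:
On the way, in this order (a step that is already met when the one before it is completed fails the run):
1. the flanged leaf is swung out clear of the other (value of joint flanged_leaf above 0.29 rad), for 0.1 s.
2. the rebated leaf is fully home while the flanged leaf is still open (value of joint rebated_leaf below 0.02 rad and value of joint flanged_leaf above 0.1 rad), for 0.2 s.
3. the flanged leaf is fully home over it (value of joint each of flanged_leaf, rebated_leaf below 0.02 rad), for 0.2 s.
At the end, for the whole second after the job is handed in: both leaves fully home (each within 0.02 rad of shut) and at rest, the flange lapping in front of the rebated edge (all of step 3 and velocity of joint rebated_leaf between -0.05 and 0.05 rad/s and velocity of joint flanged_leaf between -0.05 and 0.05 rad/s); the robot touches nothing.
It fails at once if a leaf is forced (the robot pushes on it with over 60 N) (contact force between any of the arm, the fingers and rebated_leaf above 60 N or contact force between any of the arm, the fingers and flanged_leaf above 60 N).
It fails at once if a leaf is slammed (closes faster than 2.5 rad/s) (velocity of joint any of rebated_leaf, flanged_leaf below -2.5 rad/s).
It fails at once if another thing on the vanity is moved over 30 mm or knocked over (distance of any of brush_holder_mid, tumbler_mid, jar_mid, pump_bottle_mid, comb_mid, soap_dish_mid from where it was at the start of the episode above 0.03 m).
It also fails if it takes over 64 s, if anything falls off the work surface, if the arm or the gripper's body presses on something with over 40 N, if the wrist force passes 120 N, or if a joint passes its speed limit or range.

## Working session

There is one attempt and no reset: what is moved stays moved. The work goes in short steps, Python scripts to look and compute and a tool call to move; the robot and the scene stay as the last step left them, time stands still between calls to the robot, and variables do not carry over. Pictures are saved under pics/ and viewed, and the job is handed in when it is done.

Besides the shell and the picture viewer there is one more tool, called after ">>>" in YAML: its name, and indented under it one key for each argument. arm_command: Moves the arm, as the interface text tells. Its arguments: {"type":"object","properties":{"deltas":{"type":"array","items":{"type":"object","properties":{"xyz":{"type":"array","items":{"type":"number"}},"turn":{"type":"number"},"jaw":{"type":"number"}}}},"force":{"type":"number"}},"required":["deltas"]}

```bash
ls; mkdir -p pics; cat > h.py <<'E'
import numpy as np, cv2
from cell import observe, get_image
def snap(n,fn):
    im=get_image(n); cv2.imwrite('pics/'+fn,cv2.cvtColor(im['frame'],cv2.COLOR_RGB2BGR)); np.savez('pics/'+fn[:-4]+'.npz',**{k:np.array(v) for k,v in im.items()}); return im
def rays(im,px):
    px=np.array(px,float).reshape(-1,1,2)
    u=cv2.undistortPoints(px,np.array(im['camera_matrix']),np.array(im['distortion'])).reshape(-1,2)
    d=np.c_[u[:,0],-u[:,1],-np.ones(len(u))]
    T=np.array(im['cam_to_world']); return T[:3,3], d@T[:3,:3].T
def onz(im,px,z):
    o,d=rays(im,px); s=(z-o[2])/d[:,2]; return o+d*s[:,None]
def dep(im,px):
    o,d=rays(im,px); px=np.array(px,int).reshape(-1,2); return o+d*np.array(im['depth'])[px[:,1],px[:,0]][:,None]
E
python3 - <<'E'
from h import *
print(observe())
for n in('side','top'):
    im=snap(n,n+'0.png'); print(np.array(im['cam_to_world']).round(3))
E
```

```text
pics
{'clock': 0.0, 'joints': array([-1.28361604,  0.43525052,  0.02497524,  1.57410641, -0.01155304,
        1.13395837, -0.07509279]), 'dq': array([ 0.00217201, -0.00020558, -0.00158305,  0.00064043,  0.00129617,
        0.00139136,  0.0003195 ]), 'joint_efforts': array([-5.65109385e-04, -6.67827201e+01,  9.84249003e-01, -3.14460039e+01,
       -6.06480846e-02,  4.27859975e-02,  1.77134852e-04]), 'position': array([0.23736796, 0.57762665, 0.22592429]), 'ee_rot': array([-6.08442656e-01, -3.08198685e+00,  2.47293824e-03]), 'force': array([ 0.03824993,  0.10674115, -0.12547395]), 'ft_torque': array([ 0.02282586,  0.05400279, -0.02294078]), 'width': 0.9996161529240641}
[[ 0.615  0.498 -0.612 -0.509]
 [-0.789  0.378 -0.485 -0.823]
 [-0.01   0.781  0.625  1.222]
 [ 0.     0.     0.     1.   ]]
[[-0.003  0.992 -0.126  0.405]
 [-1.    -0.003 -0.006  0.003]
 [-0.007  0.126  0.992  1.183]
 [ 0.     0.     0.     1.   ]]
```

View pics/side0.png

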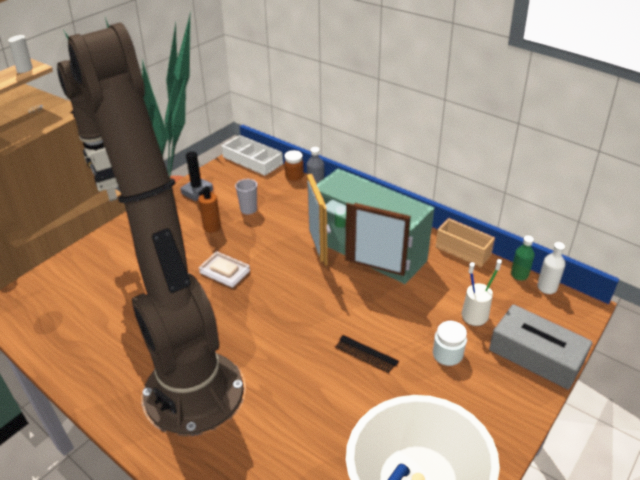

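View pics/top0.png

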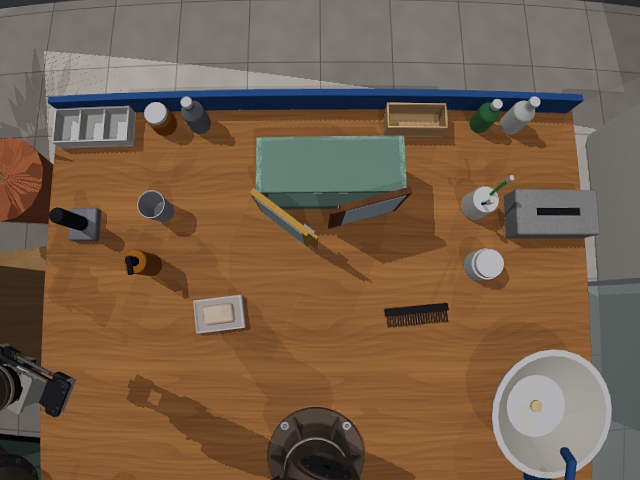

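The top view shows the cabinet top at about (258–405, 137–193). The gold leaf runs from its hinge at about (253,192) to its edge at (315,243), and the brown leaf from (410,192) to (330,225). Next I'll measure the leaf tops.

```bash
python3 - <<'E'
from h import *
im=dict(np.load('pics/top0.npz'))
f=im['frame']; c=f[110:270,230:430]; cv2.imwrite('pics/crop0.png',cv2.cvtColor(cv2.resize(c,None,fx=4,fy=4,interpolation=cv2.INTER_CUBIC),cv2.COLOR_RGB2BGR)[:600])
# depth cloud in region
vv,uu=np.mgrid[110:270,230:430]; px=np.c_[uu.ravel(),vv.ravel()]
P=dep(im,px)
m=(P[:,2]>0.235)&(P[:,2]<0.265)
P=P[m];q=px[m];print(len(P),P[:,2].min(),P[:,2].max(), np.percentile(P[:,2],[10,50,90]))
for name,s in(('reb',q[:,0]<323),('fl',q[:,0]>=323)):
    A=P[s][:,:2]; print(name,len(A)); r=cv2.minAreaRect(A.astype(np.float32)); print(r); print(cv2.boxPoints(r))
vv,uu=np.mgrid[100:200,240:430]; px=np.c_[uu.ravel(),vv.ravel()]; P=dep(im,px); m=abs(P[:,2]-0.2)<0.01
r=cv2.minAreaRect(P[m][:,:2].astype(np.float32)); print('cab',r,np.median(P[m][:,2])); print(cv2.boxPoints(r))
E
```

```text
1220 0.2350527571809835 0.25527008872445955 [0.24106016 0.24926314 0.25162857]
reb 586
((0.5778970122337341, 0.06699581444263458), (0.17486461997032166, 0.01560606062412262), 52.15803527832031)
[[ 0.51809645  0.00273705]
 [ 0.53042066 -0.00683704]
 [ 0.6376976   0.13125458]
 [ 0.62537336  0.14082867]]
fl 634
((0.6082852482795715, -0.12028103321790695), (0.015974251553416252, 0.18031089007854462), 15.306199073791504)
[[ 0.5767824  -0.03543193]
 [ 0.6243804  -0.20934698]
 [ 0.6397881  -0.20513014]
 [ 0.5921901  -0.03121509]]
cab ((0.6975712180137634, -0.03480404615402222), (0.3465427756309509, 0.15163062512874603), 89.55943298339844) 0.1996740316507324
[[ 0.6204258  -0.20748734]
 [ 0.77205193 -0.20865327]
 [ 0.7747166   0.13787925]
 [ 0.6230905   0.13904518]]
```

View pics/crop0.png

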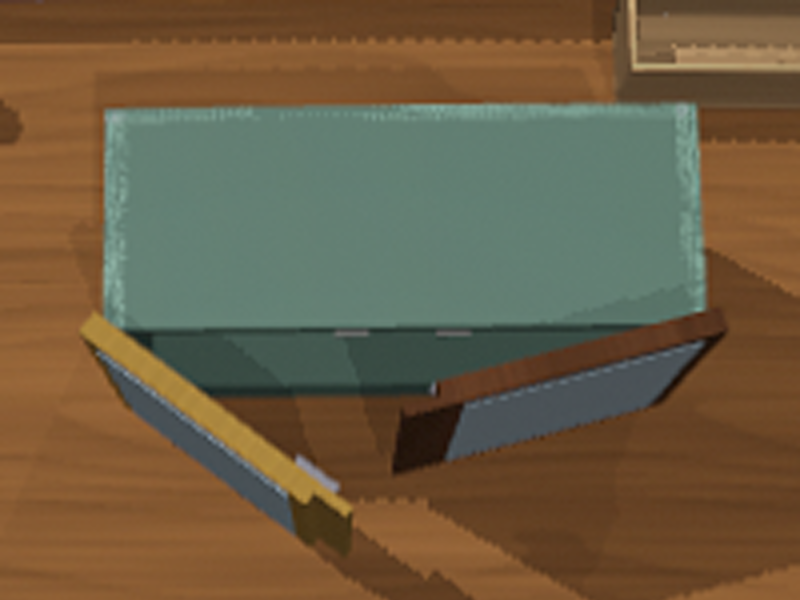

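>>> arm_command:
  deltas:
    - {"xyz": [0, 0, -4], "turn": -7, "jaw": 255}
    - {"xyz": [0, 0, -8], "turn": -14, "jaw": 255}
    - {"xyz": [0, 0, -9], "turn": -21, "jaw": 255}
    - {"xyz": [0, 0, -9], "turn": -22.4, "jaw": 255}
    - {"xyz": [0, 0, -9], "turn": -22.4, "jaw": 255}
  force: 20

```text
clock: 0.52
position: [0.2375, 0.5779, 0.3163]
ee_rot: [0.002, -3.141, 0.001]
force: [-1.0, 0.1, -0.6]
width: 0.687
```

>>> arm_command:
  deltas:
    - {"xyz": [-2.2, -3.4, 0], "turn": 0, "jaw": 255}
    - {"xyz": [-4.4, -6.8, 0], "turn": 0, "jaw": 255}
    - {"xyz": [-6.6, -10.2, 0], "turn": 0, "jaw": 255}
    - {"xyz": [-8.8, -13.6, 0], "turn": 0, "jaw": 255}
    - {"xyz": [-11, -17, 0], "turn": 0, "jaw": 255}

```text
clock: 0.93
position: [0.3479, 0.4055, 0.3146]
ee_rot: [-0.003, -3.14, 0.005]
force: [0.3, 0.6, 0.8]
width: 0.322
```

>>> arm_command:
  deltas:
    - {"xyz": [-2.2, -3.4, 0], "turn": 0, "jaw": 255}
    - {"xyz": [-4.4, -6.8, 0], "turn": 0, "jaw": 255}
    - {"xyz": [-6.6, -10.2, 0], "turn": 0, "jaw": 255}
    - {"xyz": [-8.8, -13.6, 0], "turn": 0, "jaw": 255}
    - {"xyz": [-11, -17, 0], "turn": 0, "jaw": 255}

```text
clock: 1.35
position: [0.4574, 0.2329, 0.3133]
ee_rot: [-0.008, -3.137, 0.007]
force: [0.9, 0.3, 0.5]
width: 0.01
```

>>> arm_command:
  deltas:
    - {"xyz": [-2.2, -3.4, 0], "turn": 0, "jaw": 255}
    - {"xyz": [-4.4, -6.8, 0], "turn": 0, "jaw": 255}
    - {"xyz": [-6.6, -10.2, 0], "turn": 0, "jaw": 255}
    - {"xyz": [-8.8, -13.6, 0], "turn": 0, "jaw": 255}
    - {"xyz": [-11, -17, 0], "turn": 0, "jaw": 255}

```text
clock: 1.77
position: [0.5664, 0.0603, 0.312]
ee_rot: [-0.013, -3.135, 0.008]
force: [0.6, 0.5, -0.4]
width: 0.006
```

>>> arm_command:
  deltas:
    - {"xyz": [-2.2, -3.4, 0], "turn": 0, "jaw": 255}
    - {"xyz": [-4.4, -6.8, 0], "turn": 0, "jaw": 255}
    - {"xyz": [-6.6, -10.2, 0], "turn": 0, "jaw": 255}
    - {"xyz": [-8.9, -13.5, 0], "turn": 0, "jaw": 255}
    - {"xyz": [-8.9, -13.5, 0], "turn": 0, "jaw": 255}

```text
clock: 2.18
position: [0.6552, -0.0847, 0.3091]
ee_rot: [-0.032, -3.131, 0.017]
force: [-1.8, -0.9, -0.4]
width: 0.005
```

```bash
python3 - <<'E'
from h import *
print(observe()['position'])
snap('side','side1.png')
E
```

```text
[ 0.6551825  -0.08472273  0.30908389]
```

View pics/side1.png

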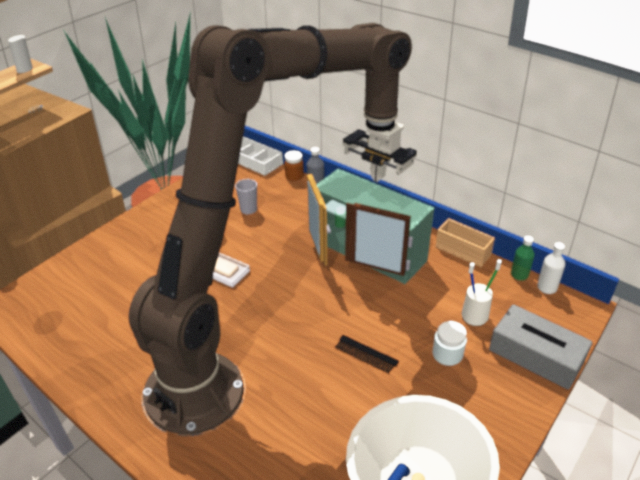

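The arm hangs over the cabinet front with its fingertips at about (377,178), behind the brown leaf. Both leaves are still where they were. I'll lower the fingers to just above the cabinet top.

>>> arm_command:
  deltas:
    - {"xyz": [0, 0, 3], "turn": 0, "jaw": 255}
    - {"xyz": [0, 0, 6], "turn": 0, "jaw": 255}
    - {"xyz": [0, 0, 8], "turn": 0, "jaw": 255}
    - {"xyz": [0, 0, 8.8], "turn": 0, "jaw": 255}
    - {"xyz": [0, 0, 8.8], "turn": 0, "jaw": 255}

```text
clock: 2.65
position: [0.6513, -0.0802, 0.2182]
ee_rot: [-0.029, -3.125, 0.012]
force: [0.2, -0.2, -0.3]
width: 0.007
```

>>> arm_command:
  deltas:
    - {"xyz": [1, 0, 0], "turn": 0, "jaw": 255}
    - {"xyz": [2, 0, 0], "turn": 0, "jaw": 255}
    - {"xyz": [3, 0, 0], "turn": 0, "jaw": 255}
    - {"xyz": [4, 0, 0], "turn": 0, "jaw": 255}
    - {"xyz": [5, 0, 0], "turn": 0, "jaw": 255}

```text
clock: 3.07
position: [0.6021, -0.079, 0.2208]
ee_rot: [-0.03, -3.128, 0.012]
force: [1.7, -0.3, 0.1]
width: 0.003
```

>>> arm_command:
  deltas:
    - {"xyz": [0.8, -0.1, 0], "turn": 0, "jaw": 255}
    - {"xyz": [1.6, -0.3, 0], "turn": 0, "jaw": 255}
    - {"xyz": [2.4, -0.6, 0], "turn": 0, "jaw": 255}
    - {"xyz": [3.2, -1.0, 0], "turn": 0, "jaw": 255}
    - {"xyz": [4, -1.5, 0], "turn": 0, "jaw": 255}

```text
clock: 3.48
position: [0.5614, -0.0934, 0.2218]
ee_rot: [-0.03, -3.129, 0.012]
force: [1.9, -0.2, 0.0]
width: 0.007
```

>>> arm_command:
  deltas:
    - {"xyz": [0.8, -0.5, 0], "turn": 0, "jaw": 255}
    - {"xyz": [1.5, -1.1, 0], "turn": 0, "jaw": 255}
    - {"xyz": [2.2, -1.8, 0], "turn": 0, "jaw": 255}
    - {"xyz": [2.8, -2.5, 0], "turn": 0, "jaw": 255}
    - {"xyz": [2.8, -2.5, 0], "turn": 0, "jaw": 255}

```text
clock: 3.9
position: [0.5311, -0.1203, 0.2223]
ee_rot: [-0.034, -3.128, 0.013]
force: [0.0, -0.2, -0.4]
width: 0.004
```

```bash
python3 - <<'E'
from h import *
print(observe()['position'])
snap('top','top2.png')
E
```

```text
[ 0.53110552 -0.12026228  0.22234402]
```

View pics/top2.png

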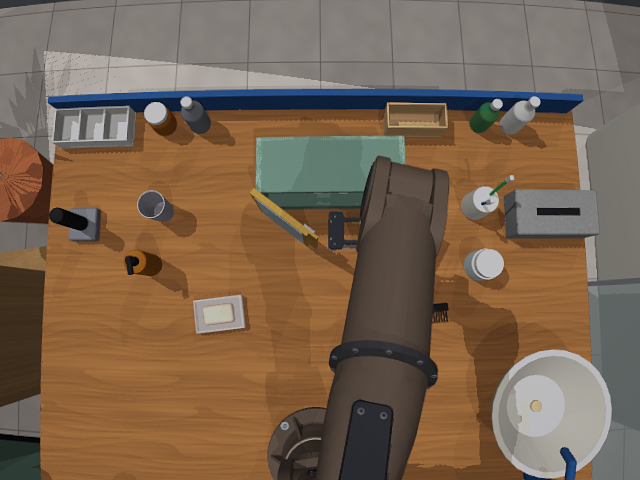

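The gripper's end shows at about (335,230) and the arm hides the brown leaf. Geometrically the leaf should be near 1 rad. I'll lift, move in front of the gold leaf and check with the side camera.

>>> arm_command:
  deltas:
    - {"xyz": [-0.5, 1, -1], "turn": 0, "jaw": 255}
    - {"xyz": [-0.5, 1, -4], "turn": 0, "jaw": 255}
    - {"xyz": [-0.5, 1, -7], "turn": 0, "jaw": 255}
    - {"xyz": [-0.5, 1, -8], "turn": 0, "jaw": 255}
    - {"xyz": [-0.5, 1, -8], "turn": 0, "jaw": 255}

```text
clock: 4.37
position: [0.5398, -0.1088, 0.3048]
ee_rot: [-0.033, -3.133, 0.013]
force: [0.6, -0.1, 0.0]
width: -0.001
```

>>> arm_command:
  deltas:
    - {"xyz": [1, 3.8, 0], "turn": 0, "jaw": 255}
    - {"xyz": [2, 7.6, 0], "turn": 0, "jaw": 255}
    - {"xyz": [3, 11.4, 0], "turn": 0, "jaw": 255}
    - {"xyz": [4, 15.2, 0], "turn": 0, "jaw": 255}
    - {"xyz": [4.5, 18.5, 0], "turn": 0, "jaw": 255}

```text
clock: 4.78
position: [0.4968, 0.0797, 0.3026]
ee_rot: [-0.03, -3.131, 0.012]
force: [1.2, 0.9, -0.0]
width: 0.007
```

```bash
python3 - <<'E'
from h import *
print(observe()['position'])
snap('top','top3.png');snap('side','side3.png')
E
```

```text
[0.49680181 0.07969928 0.30255857]
```

View pics/top3.png

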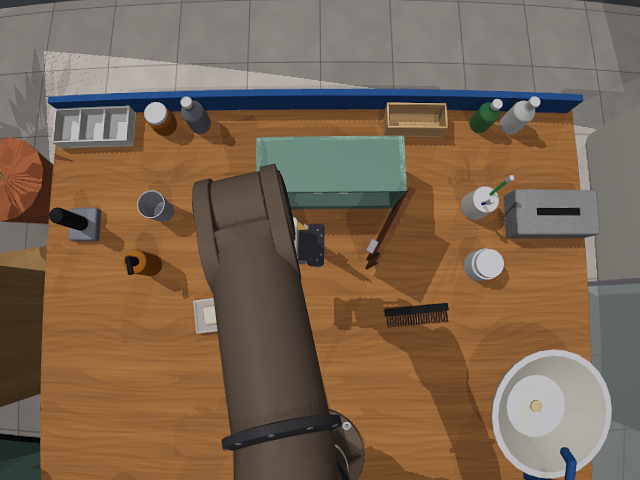

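View pics/side3.png

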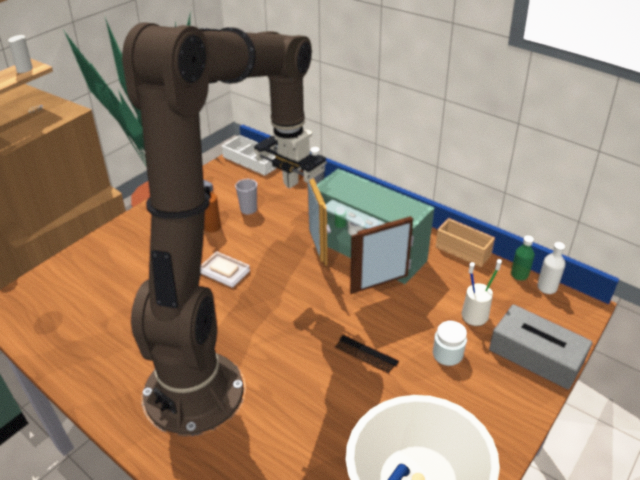

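The brown leaf now runs from (410,190) to (372,265), about 1.05 rad open. The fingers stand left of and in front of the gold leaf. I'll lower them and push.

>>> arm_command:
  deltas:
    - {"xyz": [0, -1, 3], "turn": 0, "jaw": 255}
    - {"xyz": [0, -2, 6], "turn": 0, "jaw": 255}
    - {"xyz": [0, -3, 9], "turn": 0, "jaw": 255}
    - {"xyz": [-0.5, -4, 9], "turn": 0, "jaw": 255}
    - {"xyz": [-1, -4, 9], "turn": 0, "jaw": 255}

```text
clock: 5.3
position: [0.5045, 0.0404, 0.2113]
ee_rot: [-0.022, -3.126, 0.012]
force: [-0.2, -0.2, 0.9]
width: 0.006
```

>>> arm_command:
  deltas:
    - {"xyz": [-0.6, 0, 0], "turn": 0, "jaw": 255}
    - {"xyz": [-1.2, 0, 0], "turn": 0, "jaw": 255}
    - {"xyz": [-1.8, 0, 0], "turn": 0, "jaw": 255}
    - {"xyz": [-2.4, 0, 0], "turn": 0, "jaw": 255}
    - {"xyz": [-3, 0, 0], "turn": 0, "jaw": 255}

```text
clock: 5.72
position: [0.5354, 0.0405, 0.2115]
ee_rot: [-0.021, -3.127, 0.012]
force: [-1.1, 0.8, -0.4]
width: 0.003
```

Contact is starting. I'll keep pushing and drift toward -y.

>>> arm_command:
  deltas:
    - {"xyz": [-0.7, -0.3, 0], "turn": 0, "jaw": 255}
    - {"xyz": [-1.4, -0.6, 0], "turn": 0, "jaw": 255}
    - {"xyz": [-2.1, -0.9, 0], "turn": 0, "jaw": 255}
    - {"xyz": [-2.8, -1.2, 0], "turn": 0, "jaw": 255}
    - {"xyz": [-3.5, -1.5, 0], "turn": 0, "jaw": 255}

```text
clock: 6.13
position: [0.5709, 0.0244, 0.2111]
ee_rot: [-0.022, -3.127, 0.012]
force: [-1.3, -0.4, 0.4]
width: 0.006
```

>>> arm_command:
  deltas:
    - {"xyz": [-0.4, -0.2, 0], "turn": 0, "jaw": 255}
    - {"xyz": [-0.8, -0.4, 0], "turn": 0, "jaw": 255}
    - {"xyz": [-1.2, -0.6, 0], "turn": 0, "jaw": 255}
    - {"xyz": [-1.6, -0.8, 0], "turn": 0, "jaw": 255}
    - {"xyz": [-2.0, -1.0, 0], "turn": 0, "jaw": 255}

```text
clock: 6.55
position: [0.591, 0.0141, 0.2108]
ee_rot: [-0.021, -3.127, 0.012]
force: [-0.7, 0.3, -0.0]
width: 0.006
```

```bash
python3 - <<'E'
from h import *
print(observe()['position'],observe()['force'])
snap('side','side4.png');snap('top','top4.png')
E
```

```text
[0.5910433  0.01410236 0.21081572] [-0.71471831  0.31590418 -0.04908842]
```

View pics/side4.png

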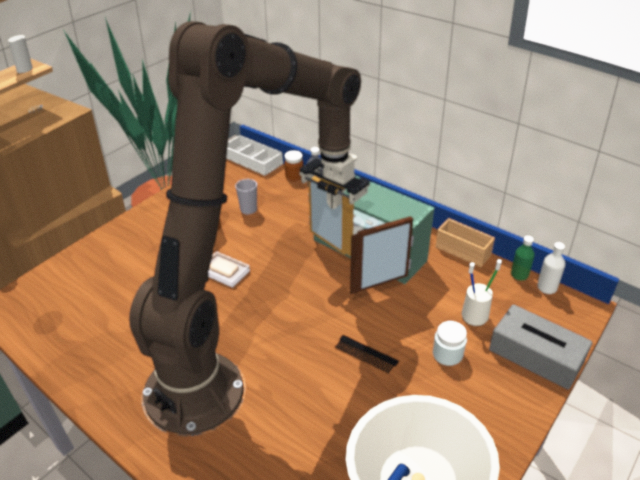

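View pics/top4.png

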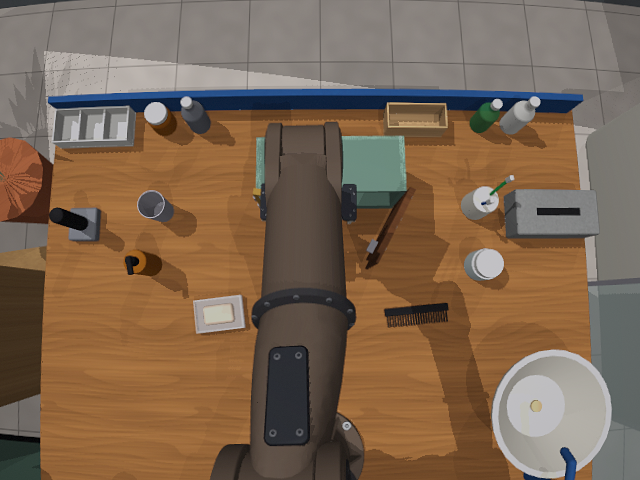

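The gold leaf is nearly shut in the side view, with its edge at about (347,222). I'll push slowly from here.

>>> arm_command:
  deltas:
    - {"xyz": [-0.25, -0.1, 0], "turn": 0, "jaw": 255}
    - {"xyz": [-0.5, -0.2, 0], "turn": 0, "jaw": 255}
    - {"xyz": [-0.75, -0.3, 0], "turn": 0, "jaw": 255}
    - {"xyz": [-1.0, -0.4, 0], "turn": 0, "jaw": 255}
    - {"xyz": [-1.2, -0.5, 0], "turn": 0, "jaw": 255}

```text
clock: 7.07
position: [0.6035, 0.0085, 0.2107]
ee_rot: [-0.022, -3.127, 0.012]
force: [-4.4, 3.1, 1.4]
width: 0.001
```

>>> arm_command:
  deltas:
    - {"xyz": [-0.15, -0.1, 0], "turn": 0, "jaw": 255}
    - {"xyz": [-0.3, -0.1, 0], "turn": 0, "jaw": 255}
    - {"xyz": [-0.45, -0.1, 0], "turn": 0, "jaw": 255}
    - {"xyz": [-0.6, -0.1, 0], "turn": 0, "jaw": 255}
    - {"xyz": [-0.6, -0.1, 0], "turn": 0, "jaw": 255}

```text
clock: 7.48
position: [0.6085, 0.0076, 0.2106]
ee_rot: [-0.022, -3.125, 0.012]
force: [-5.4, 1.1, 3.3]
width: 0.007
```

>>> arm_command:
  deltas:
    - {"xyz": [-0.15, 0, 0], "turn": 0, "jaw": 255}
    - {"xyz": [-0.3, 0, 0], "turn": 0, "jaw": 255}
    - {"xyz": [-0.45, 0, 0], "turn": 0, "jaw": 255}

```text
clock: 7.73
position: [0.6122, 0.0072, 0.2105]
ee_rot: [-0.022, -3.123, 0.012]
force: [-4.1, 0.3, 2.1]
width: 0.003
```

>>> arm_command:
  deltas:
    - {"xyz": [-0.15, 0, 0], "turn": 0, "jaw": 255}
    - {"xyz": [-0.3, 0, 0], "turn": 0, "jaw": 255}
    - {"xyz": [-0.45, 0, 0], "turn": 0, "jaw": 255}

```text
clock: 7.98
position: [0.6138, 0.007, 0.2105]
ee_rot: [-0.022, -3.117, 0.012]
force: [-21.1, -0.4, 16.2]
width: 0.005
```

>>> arm_command:
  deltas:
    - {"xyz": [-0.1, 0, 0], "turn": 0, "jaw": 255}

```text
clock: 8.07
position: [0.6133, 0.007, 0.2106]
ee_rot: [-0.022, -3.114, 0.011]
force: [-4.0, 1.2, 1.9]
width: 0.006
```

```bash
python3 - <<'E'
from h import *
print(observe()['position'],observe()['force'])
a=snap('side','side5.png')['frame']
cv2.imwrite('pics/c5.png',cv2.cvtColor(cv2.resize(a[150:300,290:450],None,fx=4,fy=4,interpolation=cv2.INTER_CUBIC),cv2.COLOR_RGB2BGR))
E
```

```text
[0.61334589 0.00700182 0.21055875] [-3.97504591  1.16556752  1.89475677]
```

View pics/c5.png

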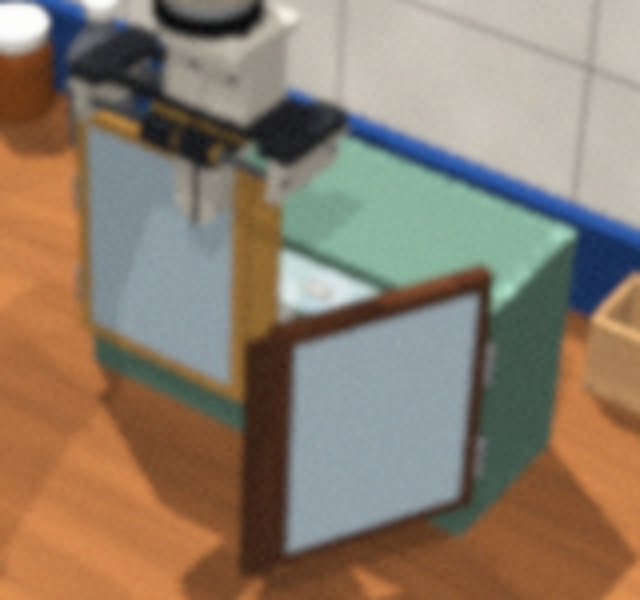

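The gold leaf looks flush against the green body. I'll back off, lift clear and measure it.

>>> arm_command:
  deltas:
    - {"xyz": [0.5, 0, 0], "turn": 0, "jaw": 255}
    - {"xyz": [2, 0, 0], "turn": 0, "jaw": 255}
    - {"xyz": [4, 0, -2], "turn": 0, "jaw": 255}
    - {"xyz": [6, 0, -6], "turn": 0, "jaw": 255}
    - {"xyz": [8, 0, -9], "turn": 0, "jaw": 255}

```text
clock: 8.53
position: [0.5353, 0.0086, 0.3033]
ee_rot: [-0.022, -3.114, 0.012]
force: [1.0, 0.4, 0.3]
width: 0.008
```

>>> arm_command:
  deltas:
    - {"xyz": [2, -3.5, -1], "turn": 0, "jaw": 255}
    - {"xyz": [4, -7, -1], "turn": 0, "jaw": 255}
    - {"xyz": [6, -10.5, -1], "turn": 0, "jaw": 255}
    - {"xyz": [7, -14, -1], "turn": 0, "jaw": 255}
    - {"xyz": [7.5, -18, -1], "turn": 0, "jaw": 255}

```text
clock: 8.95
position: [0.4567, -0.1711, 0.3176]
ee_rot: [-0.021, -3.116, 0.011]
force: [1.7, -0.9, -0.4]
width: 0.005
```

```bash
cat > m.py <<'E'
from h import *
import sys
tag=sys.argv[1]
print(observe()['position'],observe()['force'])
snap('side','side%s.png'%tag); im=snap('top','top%s.png'%tag)
vv,uu=np.mgrid[110:300,230:430]; px=np.c_[uu.ravel(),vv.ravel()]
P=dep(im,px); f=im['frame'][px[:,1],px[:,0]].astype(int)
m=(abs(P[:,2]-.25)<.012); 
brown=(f[:,0]-f[:,2]>15)
for n,s in(('reb',m&brown&(f[:,1]>95)),('fl',m&brown&(f[:,1]<80))):
    A=P[s][:,:2]
    if len(A)<20: print(n,len(A)); continue
    r=cv2.minAreaRect(A.astype(np.float32)); print(n,len(A),r,'\n',cv2.boxPoints(r))
    l=cv2.fitLine(A.astype(np.float32),cv2.DIST_HUBER,0,.01,.01).ravel(); print('angle from y',np.arctan(l[0]/l[1]))
E
python3 m.py 6
```

```text
[ 0.45672049 -0.17110161  0.31759344] [ 1.7017454  -0.91770448 -0.44950178]
reb 480 ((0.6309170722961426, 0.043647993355989456), (0.014353309758007526, 0.17152312397956848), 0.6114105582237244) 
 [[ 0.6228257   0.1293281 ]
 [ 0.624656   -0.04218527]
 [ 0.63900846 -0.04203212]
 [ 0.6371781   0.12948126]]
angle from y -0.018004015
fl 515 ((0.5673438310623169, -0.04692301154136658), (0.13229694962501526, 0.3424125015735626), 1.6603041887283325) 
 [[ 0.49626267  0.12229479]
 [ 0.5061836  -0.21997395]
 [ 0.638425   -0.2161408 ]
 [ 0.62850404  0.12612793]]
angle from y -1.04597
```

View pics/top6.png

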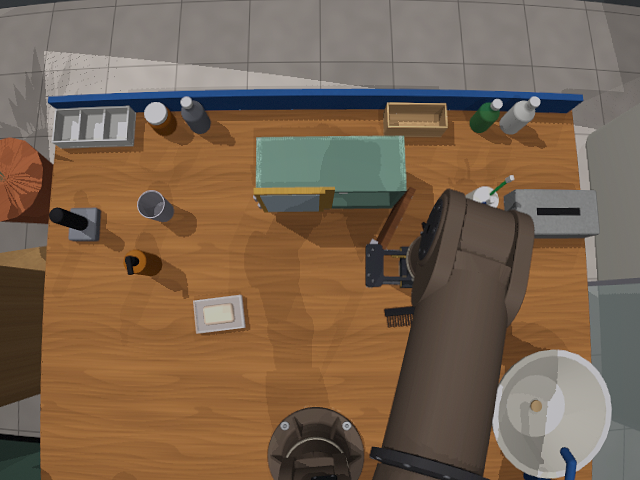

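The gold leaf lies flush at y −0.042 to 0.129, front face x≈0.624, parallel to the cabinet. The brown leaf runs from (410,190) to (372,245), still about 1.05 rad open. Now I'll lower the fingers outside the brown leaf.

>>> arm_command:
  deltas:
    - {"xyz": [-0.5, -0.9, 1], "turn": 0, "jaw": 255}
    - {"xyz": [-1, -1.9, 3], "turn": 0, "jaw": 255}
    - {"xyz": [-1.4, -1.9, 6.5], "turn": 0, "jaw": 255}
    - {"xyz": [-1.4, -1.9, 10], "turn": 0, "jaw": 255}
    - {"xyz": [-1.4, -1.9, 10.5], "turn": 0, "jaw": 255}

```text
clock: 9.47
position: [0.4644, -0.1966, 0.2079]
ee_rot: [-0.038, -3.109, 0.015]
force: [-0.9, 0.4, -0.3]
width: 0.003
```

>>> arm_command:
  deltas:
    - {"xyz": [-0.5, 0.6, 0], "turn": 0, "jaw": 255}
    - {"xyz": [-1.0, 1.2, 0], "turn": 0, "jaw": 255}
    - {"xyz": [-1.6, 1.8, 0], "turn": 0, "jaw": 255}
    - {"xyz": [-2.1, 2.4, 0], "turn": 0, "jaw": 255}
    - {"xyz": [-2.6, 3, 0], "turn": 0, "jaw": 255}

```text
clock: 9.88
position: [0.4929, -0.1663, 0.2082]
ee_rot: [-0.036, -3.111, 0.015]
force: [-0.0, -0.2, 0.8]
width: 0.005
```

>>> arm_command:
  deltas:
    - {"xyz": [-0.5, 0.6, 0], "turn": 0, "jaw": 255}
    - {"xyz": [-1.0, 1.3, 0], "turn": 0, "jaw": 255}
    - {"xyz": [-1.5, 2.0, 0], "turn": 0, "jaw": 255}
    - {"xyz": [-2.0, 2.7, 0], "turn": 0, "jaw": 255}
    - {"xyz": [-2.4, 3.3, 0], "turn": 0, "jaw": 255}

```text
clock: 10.3
position: [0.5184, -0.133, 0.2072]
ee_rot: [-0.035, -3.112, 0.015]
force: [-0.1, -1.0, 0.1]
width: 0.005
```

>>> arm_command:
  deltas:
    - {"xyz": [-0.6, 0.6, 0], "turn": 0, "jaw": 255}
    - {"xyz": [-1.2, 1.2, 0], "turn": 0, "jaw": 255}
    - {"xyz": [-2.0, 1.8, 0], "turn": 0, "jaw": 255}
    - {"xyz": [-2.8, 2.4, 0], "turn": 0, "jaw": 255}
    - {"xyz": [-3.6, 2.9, 0], "turn": 0, "jaw": 255}

```text
clock: 10.72
position: [0.5559, -0.1039, 0.2058]
ee_rot: [-0.034, -3.112, 0.015]
force: [-1.6, -0.3, -0.1]
width: 0.008
```

>>> arm_command:
  deltas:
    - {"xyz": [-0.7, 0.3, 0], "turn": 0, "jaw": 255}
    - {"xyz": [-1.4, 0.6, 0], "turn": 0, "jaw": 255}
    - {"xyz": [-2.0, 0.9, 0], "turn": 0, "jaw": 255}
    - {"xyz": [-2.5, 1.1, 0], "turn": 0, "jaw": 255}
    - {"xyz": [-3.0, 1.2, 0], "turn": 0, "jaw": 255}

```text
clock: 11.13
position: [0.5867, -0.0923, 0.2047]
ee_rot: [-0.034, -3.112, 0.015]
force: [-0.4, 0.5, 0.4]
width: 0.004
```

```bash
python3 m.py 7
```

```text
[ 0.58672184 -0.09231108  0.20466068] [-0.35900876  0.52920917  0.43066291]
reb 395 ((0.6310292482376099, 0.04366099461913109), (0.014148606918752193, 0.17174826562404633), 0.6639688611030579) 
 [[ 0.6229603   0.12944739]
 [ 0.6249505  -0.04228935]
 [ 0.63909817 -0.0421254 ]
 [ 0.63710797  0.12961134]]
angle from y -0.018117502
fl 70 ((0.6272132992744446, 0.038873493671417236), (0.17257124185562134, 0.04376685991883278), 78.5994644165039) 
 [[ 0.5887059  -0.04138403]
 [ 0.6316092  -0.05003528]
 [ 0.6657207   0.11913102]
 [ 0.6228174   0.12778226]]
angle from y 0.26054665
```

View pics/side7.png

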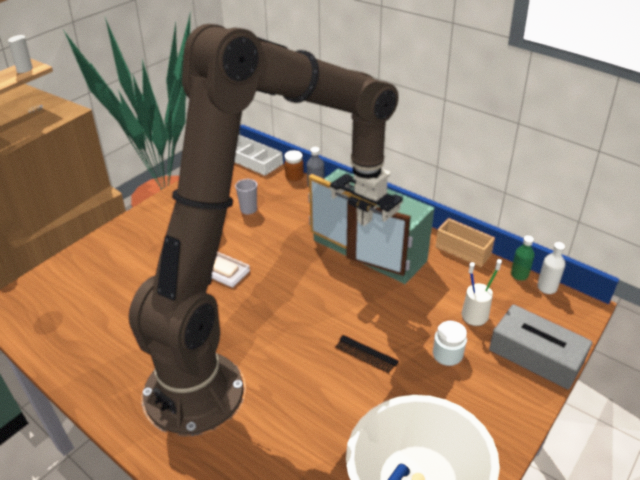

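The brown leaf is now a small way open, its flange edge at about (350,225), with the fingers on its mirror side. I'll go slowly from here.

>>> arm_command:
  deltas:
    - {"xyz": [-0.25, 0.2, 0], "turn": 0, "jaw": 255}
    - {"xyz": [-0.5, 0.4, 0], "turn": 0, "jaw": 255}
    - {"xyz": [-0.75, 0.6, 0], "turn": 0, "jaw": 255}
    - {"xyz": [-1.0, 0.8, 0], "turn": 0, "jaw": 255}
    - {"xyz": [-1.2, 1.0, 0], "turn": 0, "jaw": 255}

```text
clock: 11.65
position: [0.5995, -0.0825, 0.2042]
ee_rot: [-0.034, -3.112, 0.015]
force: [-0.5, 0.2, 0.6]
width: 0.003
```

>>> arm_command:
  deltas:
    - {"xyz": [-0.15, 0, 0], "turn": 0, "jaw": 255}
    - {"xyz": [-0.3, 0, 0], "turn": 0, "jaw": 255}
    - {"xyz": [-0.45, 0, 0], "turn": 0, "jaw": 255}
    - {"xyz": [-0.6, 0, 0], "turn": 0, "jaw": 255}
    - {"xyz": [-0.7, 0, 0], "turn": 0, "jaw": 255}

```text
clock: 12.07
position: [0.6047, -0.0816, 0.2039]
ee_rot: [-0.033, -3.109, 0.012]
force: [-10.1, 3.8, 7.2]
width: 0.007
```

>>> arm_command:
  deltas:
    - {"xyz": [-0.15, 0, 0], "turn": 0, "jaw": 255}
    - {"xyz": [-0.3, 0, 0], "turn": 0, "jaw": 255}
    - {"xyz": [-0.45, 0, 0], "turn": 0, "jaw": 255}

```text
clock: 12.32
position: [0.6077, -0.081, 0.2039]
ee_rot: [-0.032, -3.106, 0.01]
force: [-8.7, 2.6, 5.3]
width: 0.007
```

>>> arm_command:
  deltas:
    - {"xyz": [-0.15, 0, 0], "turn": 0, "jaw": 255}
    - {"xyz": [-0.3, 0, 0], "turn": 0, "jaw": 255}
    - {"xyz": [-0.45, 0, 0], "turn": 0, "jaw": 255}

```text
clock: 12.57
position: [0.6115, -0.0806, 0.2039]
ee_rot: [-0.032, -3.104, 0.009]
force: [-3.1, 2.8, 1.4]
width: 0.004
```

>>> arm_command:
  deltas:
    - {"xyz": [-0.1, 0, 0], "turn": 0, "jaw": 255}
    - {"xyz": [-0.2, 0, 0], "turn": 0, "jaw": 255}
    - {"xyz": [-0.3, 0, 0], "turn": 0, "jaw": 255}

```text
clock: 12.82
position: [0.6133, -0.0805, 0.2037]
ee_rot: [-0.032, -3.101, 0.008]
force: [-10.4, 1.6, 8.0]
width: -0.0
```

>>> arm_command:
  deltas:
    - {"xyz": [-0.1, 0, 0], "turn": 0, "jaw": 255}
    - {"xyz": [-0.2, 0, 0], "turn": 0, "jaw": 255}
    - {"xyz": [-0.2, 0, 0], "turn": 0, "jaw": 255}

```text
clock: 13.07
position: [0.6132, -0.0805, 0.2037]
ee_rot: [-0.032, -3.097, 0.007]
force: [-13.8, 2.1, 9.3]
width: 0.006
```

>>> arm_command:
  deltas:
    - {"xyz": [0.5, 0, 0], "turn": 0, "jaw": 255}
    - {"xyz": [2, 0, 0], "turn": 0, "jaw": 255}
    - {"xyz": [4, 0, -2], "turn": 0, "jaw": 255}
    - {"xyz": [7, 0, -6], "turn": 0, "jaw": 255}
    - {"xyz": [10, 0, -9], "turn": 0, "jaw": 255}

```text
clock: 13.48
position: [0.5227, -0.0784, 0.2917]
ee_rot: [-0.032, -3.097, 0.008]
force: [0.6, 0.0, 1.3]
width: 0.008
```

>>> arm_command:
  deltas:
    - {"xyz": [3, -1.5, 0], "turn": 0, "jaw": 255}
    - {"xyz": [5, -4, 0], "turn": 0, "jaw": 255}
    - {"xyz": [7, -7, 0], "turn": 0, "jaw": 255}
    - {"xyz": [8, -11, 0], "turn": 0, "jaw": 255}
    - {"xyz": [8, -15, 0], "turn": 0, "jaw": 255}

```text
clock: 13.9
position: [0.4378, -0.2281, 0.2971]
ee_rot: [-0.031, -3.099, 0.008]
force: [1.6, -0.8, -0.4]
width: 0.004
```

```bash
python3 m.py 8
```

```text
[ 0.43782595 -0.22811407  0.2970892 ] [ 1.6023771  -0.78505524 -0.41250336]
reb 481 ((0.630546510219574, 0.043676771223545074), (0.014690302312374115, 0.17159491777420044), 0.6993637681007385) 
 [[ 0.62215465  0.12937818]
 [ 0.62424916 -0.04220395]
 [ 0.63893837 -0.04202464]
 [ 0.63684386  0.12955749]]
angle from y -0.016851738
fl 583 ((0.6306086778640747, -0.037980079650878906), (0.01561992522329092, 0.3318001329898834), 0.710060715675354) 
 [[ 0.6207434   0.12781046]
 [ 0.6248553  -0.20396419]
 [ 0.64047396 -0.20377062]
 [ 0.6363621   0.12800403]]
angle from y -0.0406539
```

View pics/side8.png

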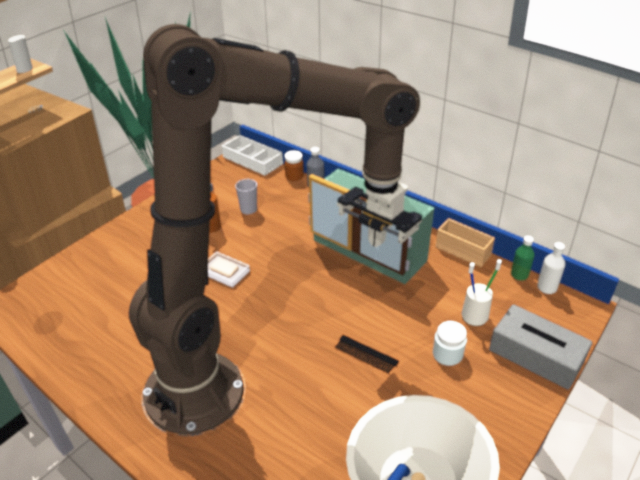

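View pics/top8.png

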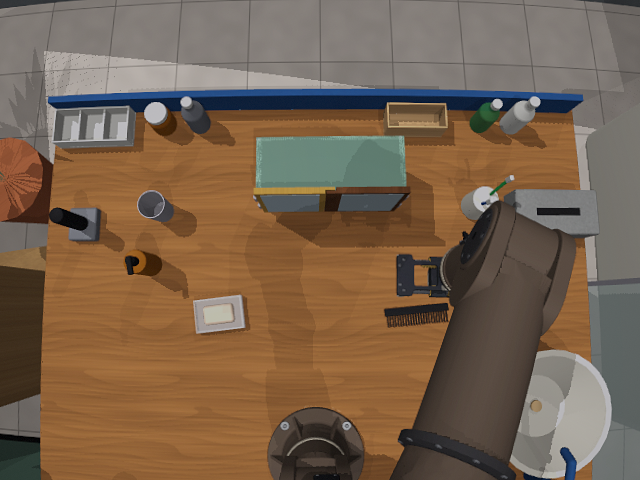

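Both leaves look shut and in one line in the top view, y≈190 px from 255 to 410, with the flange at about (320–340, 200) lapping over the gold tongue. My brown mask also caught pixels along the gold leaf, so I'll recheck that angle.

```bash
python3 - <<'E'
from h import *
im=dict(np.load('pics/top8.npz'))
vv,uu=np.mgrid[170:215,240:425]; px=np.c_[uu.ravel(),vv.ravel()]; P=dep(im,px); m=abs(P[:,2]-.25)<.006; P=P[m]
for a,b in((-.19,-.035),(-.015,.12)):
    for q in ('min','max'):
        ys=np.linspace(a,b,12); xs=[]
        for y in ys:
            A=P[abs(P[:,1]-y)<.006][:,0]; xs.append(np.percentile(A,5 if q=='min' else 95))
        p=np.polyfit(ys,xs,1); print(a,b,q,p[0].round(4),np.polyval(p,[a,b]).round(4))
# cabinet back edge yaw
vv,uu=np.mgrid[120:185,240:425]; px=np.c_[uu.ravel(),vv.ravel()]; P=dep(im,px);P=P[abs(P[:,2]-.2)<.005]
ys=np.linspace(-.19,.12,20); xs=[P[abs(P[:,1]-y)<.006][:,0].max() for y in ys]; print('yaw slope',np.polyfit(ys,xs,1))
E
```

```text
-0.19 -0.035 min -0.0075 [0.6253 0.6241]
-0.19 -0.035 max -0.0029 [0.638  0.6376]
-0.015 0.12 min -0.0056 [0.624  0.6232]
-0.015 0.12 max -0.011 [0.6372 0.6357]
yaw slope [-0.00669723  0.77057582]
```

Both leaf slopes (−0.003 to −0.011) agree with the cabinet's own yaw (−0.007) to within about 0.005 rad, and the outer faces are collinear, so I'm handing the job in.

```bash
python3 -c "
from cell import *
o=observe();print(o['clock'],abs(o['dq']).max(),o['force']);print(sign_off())"
```

```text
14.0 0.1030634005726031 [1.18451029 0.52716168 0.21242143]
the job is handed in; nothing more can be done
None
```

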